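# Set a fin under the inspection magnifier

## Task

Get the clamped fin ready for inspection, pushing with a fingertip and picking nothing up. First push the arms of the three-armed wheel round, either way, until its red arm points at the yellow index mark; then push the white magnifier arm round until it comes up against its stop with the lens over the fin. Do not touch the clamped fin or the lens, leave the wheel on its mark, and leave the other things on the bench where they are.

Things in the scene. Friction and masses are not known exactly. Their poses are not given: they have to be found in the camera images.
- wheel (a joint): turn of the three-armed wheel about its vertical axis, rad: 0 (or any whole turn) when the red arm points at the yellow mark, growing counter-clockwise seen from above; it turns freely either way, needs about 0.12 N m (1 to 2 N at the arm) and stays where it is left.
- hub (a point): point on the wheel's axis at the height of the arms (70 mm above the table). The hub is 52 mm across, its top 82 mm above the table. Below the arms is only a flat round base 300 mm across, its top 16 mm above the table. Two of the three arms are steel with black balls
- red_tip (a point): centre of the red ball at the end of the red arm, 118 mm from the axis (ball 22 mm across). The wheel has three level round arms 120 degrees apart, 14 mm thick, their centre lines 70 mm above the table, each from the hub to a ball; this one is red
- mark (a point): the point, 118 mm from the wheel's axis and 70 mm above the table, where the centre of the red ball must come. The yellow index mark itself is an upright tab just outside it, its inner nose 139 mm from the axis, 94 mm tall; it is fixed
- fin (a point): the clamped aluminium fin standing on the wheel's hub, in line with the red arm, 46 mm wide, 4 mm thick; with its black clamp block (44 x 18 mm) it reaches from 80 to about 141 mm above the table; this point is at the underside of the clamp, on the wheel's axis. It turns with the wheel. Not to be touched
- swing (a joint): turn of the magnifier arm about the vertical post, rad: 0 at its stop with the lens over the fin; grows counter-clockwise seen from above as the arm is swung away (at most 1.8). So it is closed by pushing it clockwise. It needs about 0.15 N m (1.5 N at 100 mm) and stays where it is left
- swing_pivot (a point): point on the axis of the magnifier's post at the height of the arm's centre line (190 mm above the table). The post stands 250 mm from the wheel's axis, its cap is 32 mm across with its top 201 mm above the table.
- swing_mid (a point): point on the centre line of the magnifier arm (a white, level, round bar 14 mm thick, running 200 mm out from the post to the lens), 100 mm out from the post's axis, 190 mm above the table: a good place to push
- lens (a point): the round magnifier lens in its white rim, 104 mm across, 12 mm thick, at the end of the magnifier arm; this point is its centre, 250 mm from the post's axis, 190 mm above the table. Not to be touched
- fin_a: loose aluminium fin lying flat, about 72 x 75 mm, 11 mm high; bystander
- fin_b: another loose fin lying flat, the same; bystander
- can: red can, 84 mm across, 100 mm tall; bystander
- bin: small yellow bin, 140 x 100 x 60 mm; bystander
- driver: screwdriver lying on the table; bystander
- roll: white paper roll standing up, 100 mm across, 200 mm tall; bystander
- bush: steel bush standing up, 32 mm across, 30 mm tall; bystander

How it is judged:
On the way, in this order (a step that is already met when the one before it is completed fails the run):
1. the red arm rests pointing at the yellow mark (horizontal distance between red_tip and mark below 0.012 m and velocity of joint wheel between -0.05 and 0.05 rad/s), for 0.3 s.
2. the magnifier arm is at its stop, lens over the fin (value of joint swing below 0.08 rad), for 0.2 s.
At the end, for the whole second after the job is handed in: the red ball's centre is within 12 mm (about 6 degrees) of the point at the yellow mark, the magnifier arm is within 0.08 rad of its stop, and both are at rest (all of step 1 and value of joint swing below 0.08 rad and velocity of joint swing between -0.05 and 0.05 rad/s); the robot touches nothing.
It fails at once if a bystander is moved more than 20 mm or lifted (distance of any of fin_a, fin_b, can, bin, driver, roll, bush from where it was at the start of the episode above 0.02 m).
It fails at once if the clamped fin or the lens is touched by the robot (contact force between any of the fingers, the arm and fin_clamp above 0.5 N or contact force between any of the fingers, the arm and fin_blade above 0.5 N or contact force between any of the fingers, the arm and fin_tube above 0.5 N or contact force between any of the fingers, the arm and lens_glass above 0.5 N).
It also fails if it takes over 64 s, if anything falls off the work surface, if the arm or the gripper's body presses on something with over 40 N, if the wrist force passes 120 N, or if a joint passes its speed limit or range.

## Robot

A 6-joint arm with a two-finger parallel gripper is mounted at the origin on the work surface. World frame = base frame: x ahead of the robot, y to its left, z up, the work surface at z = 0. Lengths are in m, angles in rad, forces in N, time in s.
With the tool pointing down it reaches from about 0.35 to 0.85 m from the base axis. Payload 8.1 kg.
Tool frame: the origin (TCP) lies at the centre of the arm's flange, where the gripper is bolted on; the fingertips stand 173 mm ahead of it and the grasp point (between the pads) lies 155 mm ahead of it; z points along the fingers, y is the line along which they close (so a half turn about z gives the same grasp; the last joint's range is limited). The gripper opens to 85 mm and grips with 20 to 120 N. Pads are 22 mm wide; open, the fingers measure 114 mm over their backs; the gripper's body (76 mm by 85 mm) begins 54 mm behind the grasp point. The pads swing forward as they close: fully open they stand 13 mm farther back than shut.
Start: joints at [1.088, 0.13, 1.488, -0, 1.523, -0.085], TCP at [0.232, 0.553, 0.405] pointing down, gripper open.
Joint ranges: [-2.96, 2.96], [-0.89, 2.26], [0.02, 2.5], [-1.34, 4.48], [0, 2.73], [-2.66, 2.66]. Speed limits (rad/s): [2.39, 2.39, 2.79, 3.14, 3.14, 3.14].

## Interface

Orientations are given as a rotation vector (axis times angle).
In Python, from rig import sensors, grab_frame, camera_info, manip gives the robot as it stands.
- The arm moves only by the tool apply_moves, never from a script. Its argument "motion" is a list of rows, each an object of numbers: "tx", "ty", "tz": the shift along the tool's x, y, z in m; "rx", "ry", "rz": the turn, a rotation vector about the tool's x, y, z in rad; "hand": the closure in counts, from 0 (fully open) to 255 (shut). In form: [{"tx": .., "ty": .., "tz": .., "rx": .., "ry": .., "rz": .., "hand": ..}, ...]. A call has 1 to 20 rows; each row is the pose to reach, as a shift and turn from the pose commanded when the call began, along the tool's axes at that moment; what a row does not reach only later rows make up. A row lasts 1/8 s, in which the tool goes at most 62.5 mm and 10.7 degrees, less where a joint would pass 70% of its speed; a pose out of reach is approached as far as the arm can. A call with a gripper value outside its range is refused whole. The fingers move at their own pace and stop on an object; "newtons" is the grip in N (left out, the last holds). Time passes only in rows, so rows that repeat a pose let the fingers close. It gives the time, the measured TCP pose, the force, the opening and the grip force at its end, in the units of the state.
- sensors.get_state(): the state, without advancing time (a new reading comes with each control period).
- grab_frame(name): name is "side" or "top" or "wrist"; returns the picture (420x560x3 uint8, red, green, blue); there is no depth.
- camera_info(name): a dict with "fovy" (degrees; the focal length in pixels is half the picture's height over the tangent of half this angle, whatever the lens; pixels are square), "cx", "cy" (the principal point, pixels), "R" (3x3) and "t" (3): a world point X has camera coordinates R X + t. Camera axes: x right, y down, z forward; pixel columns grow to the right and rows downward; lengths in m; the calibration is good to about 2 mm. A picture is of the moment at which its call begins: read the wrist's pose just before it. camera_info takes no time and is no camera call; for the wrist camera it gives the pose at the moment of the call.
- manip.close_job(): hands the job in; it is judged then, once.
The state is a dict: "time_s": time; "joints": joint angles; "qvel": joint speeds; "joint_torque": joint torques, N m; "tcp_pos": TCP position; "tcp_rot": TCP orientation; "ft_force": force on the tool from outside, world axes, zero at the start; "torque": the same for the moment, N m; "finger_gap": opening from 0.0 (shut) to 1.0 (fully open); "finger_force": force on a finger pad.
Only numpy, scipy, OpenCV 4.12 (cv2) and the standard library are available. Lean on these libraries where they do the work, as an engineer would, in place of code of your own. Each camera call takes 0.05 s, during which the arm holds its last target. There are 200 camera calls.

## Working session

There is one attempt and no reset: what is moved stays moved. The work goes in short steps, Python scripts to look and compute and a tool call to move; the robot and the scene stay as the last step left them, time stands still between calls to the robot, and variables do not carry over. Pictures are saved under pics/ and viewed, at most 10 in all, crops included, and the job is handed in when it is done.

Besides the shell and the picture viewer there is one more tool, called after "Request:" by a JSON object that holds its "op" and its "data". apply_moves: Moves the arm, as the interface text tells. Its arguments: {"type":"object","properties":{"motion":{"type":"array","items":{"type":"object","properties":{"tx":{"type":"number"},"ty":{"type":"number"},"tz":{"type":"number"},"rx":{"type":"number"},"ry":{"type":"number"},"rz":{"type":"number"},"hand":{"type":"number"}}}},"newtons":{"type":"number"}},"required":["motion"]}

```bash
mkdir -p pics
python3 - <<'E'
from rig import sensors, grab_frame, camera_info
import cv2,numpy as np
for n in ("top","side"):
    im=grab_frame(n); cv2.imwrite(f"pics/{n}0.png",im[...,::-1])
    c=camera_info(n); print(n,c["fovy"],c["cx"],c["cy"],np.round(c["R"],3).tolist(),np.round(c["t"],3).tolist())
s=sensors.get_state(); print(s["time_s"],s["tcp_pos"],s["tcp_rot"],s["finger_gap"])
E
```

```text
top 48.52987342752672 275.2756599948809 207.328123621906 [[-0.014, -1.0, -0.02], [-0.996, 0.016, -0.083], [0.084, 0.019, -0.996]] [0.021, 0.472, 1.519]
side 49.992932467764874 279.38733633533315 208.80477304927612 [[0.961, -0.275, -0.019], [-0.204, -0.661, -0.722], [0.186, 0.698, -0.692]] [-0.428, 0.202, 1.34]
0.1 [0.23230696 0.55298609 0.40374485] [-6.20584082e-01 -3.07918733e+00  2.46087139e-03] 1.0010486180429201
```

View pics/top0.png

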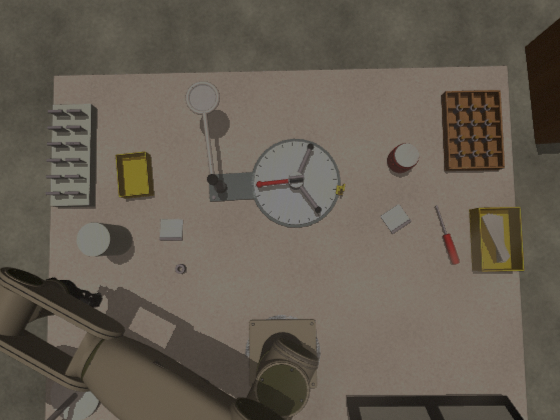

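View pics/side0.png

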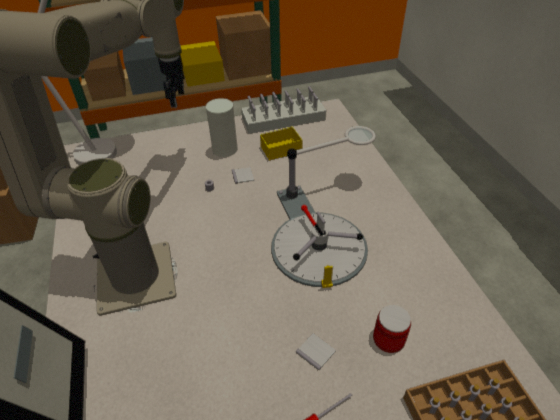

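The top view shows the wheel hub near (296,182), red ball (260,184), yellow mark (341,189), post (215,183) and lens (203,98). The side view agrees with this layout.

```bash
cat > h.py <<'E'
import cv2,numpy as np
from rig import sensors, grab_frame, camera_info
def ray(n,u,v,z,c=None):
    c=c or camera_info(n); f=210/np.tan(np.radians(c["fovy"]/2)); R=np.array(c["R"]);t=np.array(c["t"])
    d=R.T@np.array([(u-c["cx"])/f,(v-c["cy"])/f,1]); o=-R.T@t
    return o+d*(z-o[2])/d[2]
def proj(n,X):
    c=camera_info(n); f=210/np.tan(np.radians(c["fovy"]/2)); p=np.array(c["R"])@X+np.array(c["t"])
    return p[:2]/p[2]*f+[c["cx"],c["cy"]]
def blobs(im,lo,hi,box,mina=6):
    hsv=cv2.cvtColor(im,cv2.COLOR_RGB2HSV); m=cv2.inRange(hsv,lo,hi)
    k=np.zeros_like(m); x0,y0,x1,y1=box; k[y0:y1,x0:x1]=m[y0:y1,x0:x1]
    n,l,s,c=cv2.connectedComponentsWithStats(k)
    return [(s[i].tolist(),c[i].round(1).tolist()) for i in range(1,n) if s[i,4]>=mina], k
E
python3 - <<'E'
from h import *
im=cv2.imread("pics/top0.png")[...,::-1].copy()
# wheel base disc outline: fit ellipse of light grey disc
g=cv2.cvtColor(im,cv2.COLOR_RGB2HSV)
red,_=blobs(im,(0,140,60),(8,255,255),(245,130,350,235)); print("red",red)
red,_=blobs(im,(172,140,60),(180,255,255),(245,130,350,235)); print("red2",red)
yl,_=blobs(im,(18,120,80),(35,255,255),(325,170,360,210)); print("yel",yl)
bl,_=blobs(im,(0,0,0),(180,255,45),(195,130,350,235)); print("dark",bl)
disc,k=blobs(im,(0,0,120),(180,25,255),(245,130,350,235),200); print("disc",disc)
cs,_=cv2.findContours(k,0,2); h=cv2.convexHull(np.vstack([c for c in cs if cv2.contourArea(c)>50]));print(cv2.fitEllipse(h))
e=cv2.fitEllipse(h)[0]; print("hub",ray("top",*e,.016))
print("redtip",ray("top",260,184,.07),"ball",ray("top",310.5,147,.07),ray("top",318,210,.07),"mark",ray("top",341,189,.08))
print("lens",ray("top",203,98.5,.19),"post",ray("top",215,182,.2))
ims=cv2.imread("pics/side0.png")[...,::-1].copy()
for a in((0,150,60),(172,150,60)): print("sred",blobs(ims,a,(a[0]+8,255,255),(290,195,345,240))[0])
print("syel",blobs(ims,(18,120,80),(35,255,255),(310,255,345,295))[0])
print("spost",blobs(ims,(0,0,0),(180,255,50),(280,140,305,205))[0])
cv2.imwrite("pics/crop.png",np.hstack([cv2.resize(cv2.imread("pics/top0.png")[70:240,190:360],(400,400),interpolation=2),cv2.resize(cv2.imread("pics/side0.png")[120:300,245:385][:,:],(311,400),interpolation=2)]))
E
```

```text
red [([257, 179, 31, 8, 105], [270.8, 182.3])]
red2 []
yel [([336, 184, 9, 11, 56], [339.6, 188.9])]
dark [([308, 144, 5, 5, 14], [310.1, 145.6]), ([208, 174, 10, 11, 57], [212.6, 179.1]), ([290, 180, 12, 2, 15], [295.2, 180.4]), ([315, 207, 5, 5, 17], [317.4, 209.0])]
disc [([254, 142, 53, 44, 1380], [280.8, 162.0]), ([304, 146, 34, 69, 1391], [320.3, 179.1]), ([255, 187, 63, 37, 1404], [285.6, 205.4])]
((295.27532958984375, 182.3660430908203), (81.9123764038086, 82.88715362548828), 83.18174743652344)
hub [ 0.55452174 -0.05429265  0.016     ]
redtip [0.54375797 0.06038626 0.07      ] ball [ 0.66126017 -0.1040903   0.07      ] [ 0.4570252  -0.12373544  0.07      ] mark [ 0.52197946 -0.19741669  0.08      ]
lens [0.78946871 0.22268775 0.19      ] post [0.53436384 0.18595617 0.2       ]
sred [([301, 205, 15, 21, 91], [308.0, 214.1])]
sred []
syel [([321, 265, 12, 23, 198], [327.1, 276.9])]
spost [([287, 149, 9, 11, 84], [291.3, 153.7]), ([286, 188, 12, 11, 87], [291.0, 193.8])]
```

View pics/crop.png

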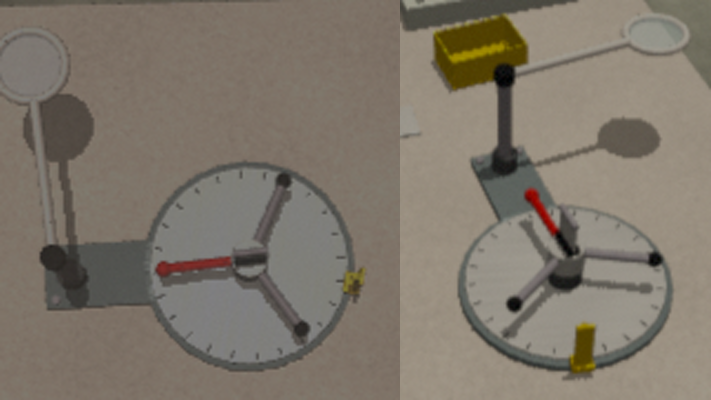

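```bash
cat >> h.py <<'E'
from scipy.spatial.transform import Rotation as Ro
def rows(pts,dz=None):
    s=sensors.get_state(); R=Ro.from_rotvec(s["tcp_rot"]).as_matrix()
    for p in pts: print(np.round(R.T@(np.array(p)-s["tcp_pos"]),3).tolist())
E
python3 - <<'E'
from h import *
R,A,B=[ray("top",*p,.07) for p in((260,184),(310.4,145.8),(317.3,209.2))]
H=(R+A+B)/3; P=ray("top",212.6,179.1,.2); M=ray("top",339.3,188.9,.08);L=ray("top",203,98.5,.19)
print("hub",H); a=lambda v:np.degrees(np.arctan2(v[1],v[0])).round(1)
for n,v in zip("RABPM",(R,A,B,P,M)): print(n,v.round(4),np.hypot(*(v-H)[:2]).round(3),a(v-H))
print("lens-post",np.hypot(*(L-P)[:2]),a(L-P),a(H-P))
print("side check",proj("side",R),proj("side",P),proj("side",M))
print("tool axes",Ro.from_rotvec(sensors.get_state()["tcp_rot"]).as_matrix().round(3).tolist())
rows([(.62,.03,.44),(H[0]+.095*np.cos(.87),H[1]+.095*np.sin(.87),.44),(H[0]+.095*np.cos(.87),H[1]+.095*np.sin(.87),.22)])
E
```

```text
hub [ 0.55619074 -0.0550089   0.07      ]
R [0.5438 0.0604 0.07  ] 0.116 96.1
A [ 0.6652 -0.1038  0.07  ] 0.119 -24.1
B [ 0.4596 -0.1216  0.07  ] 0.117 -145.4
P [0.5431 0.193  0.2   ] 0.248 93.0
M [ 0.5224 -0.192   0.08  ] 0.141 -103.9
lens-post 0.2481715141244613 6.9 -87.0
side check [303.45920199 208.98832315] [290.99606999 152.11190391] [324.63194948 268.26881953]
tool axes [[-0.922, 0.387, -0.001], [0.387, 0.922, -0.001], [0.0, -0.002, -1.0]]
[-0.56, -0.332, -0.036]
[-0.562, -0.344, -0.036]
[-0.562, -0.344, 0.184]
```

Request:
{"op": "apply_moves", "data": {"motion": [{"tz": -0.036, "hand": 255}, {"tx": -0.562, "ty": -0.344, "tz": -0.036, "hand": 255}, {"tx": -0.562, "ty": -0.344, "tz": -0.036, "hand": 255}, {"tx": -0.562, "ty": -0.344, "tz": -0.036, "hand": 255}, {"tx": -0.562, "ty": -0.344, "tz": -0.036, "hand": 255}, {"tx": -0.562, "ty": -0.344, "tz": -0.036, "hand": 255}, {"tx": -0.562, "ty": -0.344, "tz": -0.036, "hand": 255}, {"tx": -0.562, "ty": -0.344, "tz": -0.036, "hand": 255}, {"tx": -0.562, "ty": -0.344, "tz": -0.036, "hand": 255}, {"tx": -0.562, "ty": -0.344, "tz": -0.036, "hand": 255}, {"tx": -0.562, "ty": -0.344, "tz": -0.036, "hand": 255}, {"tx": -0.562, "ty": -0.344, "tz": -0.036, "hand": 255}, {"tx": -0.562, "ty": -0.344, "tz": -0.036, "hand": 255}, {"tx": -0.562, "ty": -0.344, "tz": -0.036, "hand": 255}, {"tx": -0.562, "ty": -0.344, "tz": -0.036, "hand": 255}, {"tx": -0.562, "ty": -0.344, "tz": -0.036, "hand": 255}]}}

```text
invalid input at $.motion[0]: expected keys tx, ty, tz, rx, ry, rz, hand
```

Run:
```python
from h import *
s=sensors.get_state(); print(s["time_s"],s["tcp_pos"],s["finger_gap"],s["joints"])
cv2.imwrite("pics/a.png",np.hstack([cv2.resize(grab_frame(n)[...,::-1],(400,300)) for n in("wrist","side")]))
H=np.array([.5562,-.055]); q=[]
rows([(H[0]+.095*np.cos(.87),H[1]+.095*np.sin(.87),.22)])
for d in range(50,245,10):
    t=np.radians(d); q.append((*(H+.095*np.array([np.cos(t),np.sin(t)])),.22))
print(); rows(q)
```

```text
0.1 [0.23230696 0.55298609 0.40374485] 1.0010486180429201 [ 1.08761148e+00  1.31091337e-01  1.48917189e+00  3.09579970e-05
  1.52297088e+00 -8.54316554e-02]
[-0.562, -0.344, 0.184]

[-0.562, -0.344, 0.184]
[-0.546, -0.341, 0.184]
[-0.53, -0.34, 0.184]
[-0.513, -0.342, 0.184]
[-0.497, -0.347, 0.184]
[-0.483, -0.355, 0.184]
[-0.47, -0.365, 0.184]
[-0.458, -0.377, 0.184]
[-0.45, -0.391, 0.184]
[-0.443, -0.407, 0.184]
[-0.44, -0.423, 0.184]
[-0.439, -0.439, 0.184]
[-0.442, -0.456, 0.185]
[-0.447, -0.472, 0.185]
[-0.454, -0.486, 0.185]
[-0.464, -0.499, 0.185]
[-0.477, -0.511, 0.185]
[-0.491, -0.519, 0.185]
[-0.506, -0.526, 0.185]
[-0.522, -0.529, 0.185]
```

View pics/a.png

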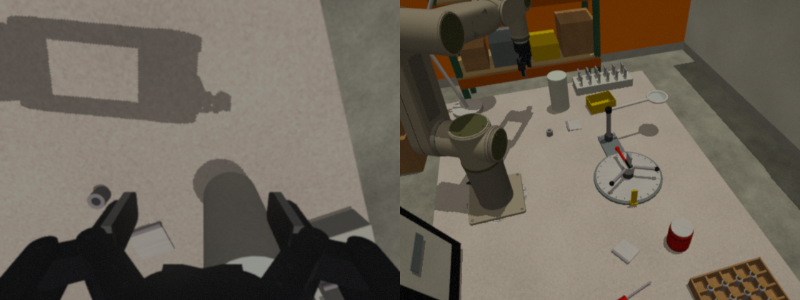

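The move was refused because every key is required, so the arm is still at its start pose. The roll stands close to the gripper, so I'll rise first.

Request:
{"op": "apply_moves", "data": {"motion": [{"tx": 0, "ty": 0, "tz": -0.06, "rx": 0, "ry": 0, "rz": 0, "hand": 255}, {"tx": 0, "ty": 0, "tz": -0.06, "rx": 0, "ry": 0, "rz": 0, "hand": 255}, {"tx": -0.562, "ty": -0.344, "tz": -0.06, "rx": 0, "ry": 0, "rz": 0, "hand": 255}, {"tx": -0.562, "ty": -0.344, "tz": -0.06, "rx": 0, "ry": 0, "rz": 0, "hand": 255}, {"tx": -0.562, "ty": -0.344, "tz": -0.06, "rx": 0, "ry": 0, "rz": 0, "hand": 255}, {"tx": -0.562, "ty": -0.344, "tz": -0.06, "rx": 0, "ry": 0, "rz": 0, "hand": 255}, {"tx": -0.562, "ty": -0.344, "tz": -0.06, "rx": 0, "ry": 0, "rz": 0, "hand": 255}, {"tx": -0.562, "ty": -0.344, "tz": -0.06, "rx": 0, "ry": 0, "rz": 0, "hand": 255}, {"tx": -0.562, "ty": -0.344, "tz": -0.06, "rx": 0, "ry": 0, "rz": 0, "hand": 255}, {"tx": -0.562, "ty": -0.344, "tz": -0.06, "rx": 0, "ry": 0, "rz": 0, "hand": 255}, {"tx": -0.562, "ty": -0.344, "tz": -0.06, "rx": 0, "ry": 0, "rz": 0, "hand": 255}, {"tx": -0.562, "ty": -0.344, "tz": -0.06, "rx": 0, "ry": 0, "rz": 0, "hand": 255}, {"tx": -0.562, "ty": -0.344, "tz": -0.06, "rx": 0, "ry": 0, "rz": 0, "hand": 255}, {"tx": -0.562, "ty": -0.344, "tz": -0.06, "rx": 0, "ry": 0, "rz": 0, "hand": 255}, {"tx": -0.562, "ty": -0.344, "tz": -0.06, "rx": 0, "ry": 0, "rz": 0, "hand": 255}, {"tx": -0.562, "ty": -0.344, "tz": -0.06, "rx": 0, "ry": 0, "rz": 0, "hand": 255}, {"tx": -0.562, "ty": -0.344, "tz": -0.06, "rx": 0, "ry": 0, "rz": 0, "hand": 255}]}}

```text
time_s: 2.33
tcp_pos: [0.6169, 0.0194, 0.465]
tcp_rot: [0.618, 3.08, 0.0]
ft_force: [-0.1, -0.2, 0.1]
finger_gap: 0.002
finger_force: 0.0
```

Run:
```python
from h import *
s=sensors.get_state(); print(s["time_s"],s["tcp_pos"],s["tcp_rot"],s["finger_gap"],s["joints"])
cv2.imwrite("pics/b.png",np.hstack([cv2.resize(grab_frame(n)[...,::-1],(400,300)) for n in("wrist","side")]))
rows([(.6172,.0178,.22)])
```

```text
2.325 [0.61690176 0.01936047 0.46503325] [6.18414613e-01 3.07962121e+00 2.15611594e-04] 0.002279265531050822 [-5.16967320e-02  1.59911420e-01  1.34684375e+00  6.39061236e-05
  1.63432917e+00 -1.22614299e+00]
[-0.001, -0.001, 0.245]
```

View pics/b.png

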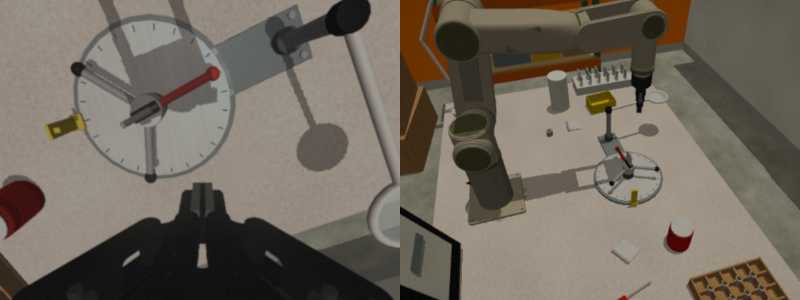

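The side view shows the arm over the far edge of the wheel, and the wrist view shows the fingers clear between the red and steel arms. Next I'll work out the descent and the arc at radius 105 mm, with the tip at z = 55 mm.

Run:
```python
from h import *
H=np.array([.5562,-.055])
rows([(*(H+.105*np.array([np.cos(t),np.sin(t)])),.228) for t in np.radians(range(50,241,10))])
```

```text
[-0.004, 0.008, 0.237]
[0.014, 0.012, 0.237]
[0.033, 0.013, 0.237]
[0.051, 0.011, 0.237]
[0.068, 0.005, 0.237]
[0.084, -0.004, 0.237]
[0.099, -0.015, 0.237]
[0.111, -0.028, 0.237]
[0.121, -0.044, 0.237]
[0.128, -0.061, 0.237]
[0.132, -0.079, 0.237]
[0.132, -0.097, 0.237]
[0.13, -0.115, 0.237]
[0.124, -0.132, 0.237]
[0.116, -0.149, 0.237]
[0.105, -0.163, 0.237]
[0.091, -0.175, 0.237]
[0.076, -0.185, 0.237]
[0.059, -0.192, 0.237]
[0.041, -0.196, 0.237]
```

Request:
{"op": "apply_moves", "data": {"motion": [{"tx": -0.004, "ty": 0.008, "tz": 0.06, "rx": 0, "ry": 0, "rz": 0, "hand": 255}, {"tx": -0.004, "ty": 0.008, "tz": 0.12, "rx": 0, "ry": 0, "rz": 0, "hand": 255}, {"tx": -0.004, "ty": 0.008, "tz": 0.18, "rx": 0, "ry": 0, "rz": 0, "hand": 255}, {"tx": -0.004, "ty": 0.008, "tz": 0.237, "rx": 0, "ry": 0, "rz": 0, "hand": 255}, {"tx": -0.004, "ty": 0.008, "tz": 0.237, "rx": 0, "ry": 0, "rz": 0, "hand": 255}, {"tx": 0.014, "ty": 0.012, "tz": 0.237, "rx": 0, "ry": 0, "rz": 0, "hand": 255}, {"tx": 0.033, "ty": 0.013, "tz": 0.237, "rx": 0, "ry": 0, "rz": 0, "hand": 255}, {"tx": 0.051, "ty": 0.011, "tz": 0.237, "rx": 0, "ry": 0, "rz": 0, "hand": 255}, {"tx": 0.068, "ty": 0.005, "tz": 0.237, "rx": 0, "ry": 0, "rz": 0, "hand": 255}, {"tx": 0.084, "ty": -0.004, "tz": 0.237, "rx": 0, "ry": 0, "rz": 0, "hand": 255}, {"tx": 0.099, "ty": -0.015, "tz": 0.237, "rx": 0, "ry": 0, "rz": 0, "hand": 255}, {"tx": 0.111, "ty": -0.028, "tz": 0.237, "rx": 0, "ry": 0, "rz": 0, "hand": 255}, {"tx": 0.111, "ty": -0.028, "tz": 0.237, "rx": 0, "ry": 0, "rz": 0, "hand": 255}]}}

```text
time_s: 4.05
tcp_pos: [0.505, 0.0353, 0.2311]
tcp_rot: [0.62, 3.075, 0.001]
ft_force: [0.1, 0.2, -0.0]
finger_gap: 0.001
finger_force: 0.0
```

Run:
```python
from h import *
cv2.imwrite("pics/c.png",np.hstack([cv2.resize(grab_frame(n)[...,::-1],(400,300)) for n in("top","side")]))
H=np.array([.5562,-.055])
rows([(*(H+.105*np.array([np.cos(t),np.sin(t)])),.228) for t in np.radians(range(120,241,10))])
```

```text
[0.002, -0.0, 0.002]
[0.011, -0.016, 0.002]
[0.018, -0.033, 0.002]
[0.022, -0.051, 0.002]
[0.023, -0.069, 0.002]
[0.02, -0.087, 0.002]
[0.015, -0.105, 0.002]
[0.006, -0.121, 0.002]
[-0.005, -0.135, 0.002]
[-0.018, -0.147, 0.002]
[-0.034, -0.157, 0.002]
[-0.051, -0.164, 0.002]
[-0.069, -0.168, 0.002]
```

View pics/c.png

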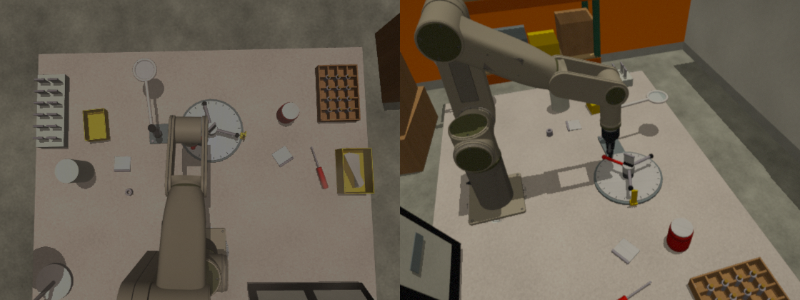

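The wheel is following: the red arm is now at about 140°, near the fingertip, and nothing else has moved. I'll continue.

Request:
{"op": "apply_moves", "data": {"motion": [{"tx": 0.011, "ty": -0.016, "tz": 0.002, "rx": 0, "ry": 0, "rz": 0, "hand": 255}, {"tx": 0.018, "ty": -0.033, "tz": 0.002, "rx": 0, "ry": 0, "rz": 0, "hand": 255}, {"tx": 0.022, "ty": -0.051, "tz": 0.002, "rx": 0, "ry": 0, "rz": 0, "hand": 255}, {"tx": 0.023, "ty": -0.069, "tz": 0.002, "rx": 0, "ry": 0, "rz": 0, "hand": 255}, {"tx": 0.02, "ty": -0.087, "tz": 0.002, "rx": 0, "ry": 0, "rz": 0, "hand": 255}, {"tx": 0.015, "ty": -0.105, "tz": 0.002, "rx": 0, "ry": 0, "rz": 0, "hand": 255}, {"tx": 0.006, "ty": -0.121, "tz": 0.002, "rx": 0, "ry": 0, "rz": 0, "hand": 255}, {"tx": -0.005, "ty": -0.135, "tz": 0.002, "rx": 0, "ry": 0, "rz": 0, "hand": 255}, {"tx": -0.018, "ty": -0.147, "tz": 0.002, "rx": 0, "ry": 0, "rz": 0, "hand": 255}, {"tx": -0.034, "ty": -0.157, "tz": 0.002, "rx": 0, "ry": 0, "rz": 0, "hand": 255}, {"tx": -0.034, "ty": -0.157, "tz": 0.002, "rx": 0, "ry": 0, "rz": 0, "hand": 255}, {"tx": -0.034, "ty": -0.157, "tz": 0.002, "rx": 0, "ry": 0, "rz": 0, "hand": 255}]}}

```text
time_s: 5.65
tcp_pos: [0.4743, -0.1224, 0.2253]
tcp_rot: [-0.621, -3.078, -0.0]
ft_force: [0.1, 1.1, -0.1]
finger_gap: 0.001
finger_force: 0.0
```

```bash
cat > w.py <<'E'
from h import *
im=grab_frame("side"); H=np.array([.5562,-.055])
def up(p): return p
b,k=blobs(im,(0,150,50),(8,255,255),(250,180,375,300)); print("red",b)
ys,xs=np.nonzero(k); 
P=np.array([ray("side",x,y,.07)[:2] for x,y in zip(xs,ys)]); d=P-H
a=np.degrees(np.arctan2(d[:,1],d[:,0]))%360; r=np.hypot(*d.T); o=r>60e-3
print("red arm angle",np.median(a[o]).round(1),"rmax",r.max().round(3),"goal",256)
cv2.imwrite("pics/%s.png"%__import__("sys").argv[1],np.hstack([cv2.resize(im[150:310,230:410,::-1],(450,400),interpolation=2),cv2.resize(grab_frame("top")[100:260,220:360,::-1],(350,400),interpolation=2)]))
s=sensors.get_state(); print(s["tcp_pos"])
rows([(*(H+.105*np.array([np.cos(t),np.sin(t)])),.228) for t in np.radians(range(220,251,5))])
E
python3 w.py d
```

```text
red [([304, 237, 15, 28, 138], [311.7, 251.0])]
red arm angle 233.1 rmax 0.125 goal 256
[ 0.4742638  -0.12199969  0.22541018]
[-0.002, 0.0, -0.003]
[-0.01, -0.004, -0.003]
[-0.019, -0.007, -0.003]
[-0.027, -0.009, -0.003]
[-0.036, -0.011, -0.003]
[-0.046, -0.011, -0.003]
[-0.055, -0.011, -0.003]
```

View pics/d.png

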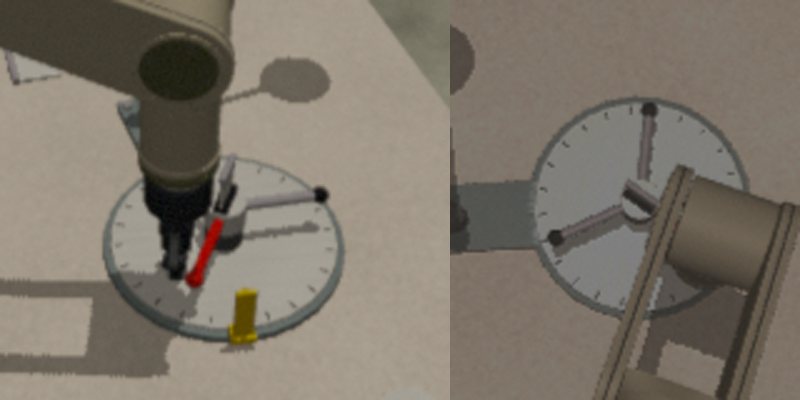

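The side view shows the fingertip behind the red arm, which is at about 233° and short of the yellow tab. It needs about 23° more, so I'll push most of that and then measure.

Request:
{"op": "apply_moves", "data": {"motion": [{"tx": -0.006, "ty": -0.002, "tz": 0, "rx": 0, "ry": 0, "rz": 0, "hand": 255}, {"tx": -0.012, "ty": -0.005, "tz": 0, "rx": 0, "ry": 0, "rz": 0, "hand": 255}, {"tx": -0.019, "ty": -0.007, "tz": 0, "rx": 0, "ry": 0, "rz": 0, "hand": 255}, {"tx": -0.027, "ty": -0.009, "tz": 0, "rx": 0, "ry": 0, "rz": 0, "hand": 255}, {"tx": -0.033, "ty": -0.01, "tz": 0, "rx": 0, "ry": 0, "rz": 0, "hand": 255}, {"tx": -0.033, "ty": -0.01, "tz": 0, "rx": 0, "ry": 0, "rz": 0, "hand": 255}, {"tx": -0.033, "ty": -0.01, "tz": 0, "rx": 0, "ry": 0, "rz": 0, "hand": 255}]}}

```text
time_s: 6.62
tcp_pos: [0.5012, -0.1446, 0.2257]
tcp_rot: [0.621, 3.08, -0.001]
ft_force: [-1.1, -0.4, -0.1]
finger_gap: -0.001
finger_force: 0.0
```

```bash
cat >> w.py <<'E'
im=grab_frame("top")
b,_=blobs(im,(0,0,0),(180,255,55),(245,130,350,235),6)
for s,c in b:
    if s[4]<40:
        v=ray("top",c[0]+.2,c[1]+.1,.07)[:2]-H; print(c,s[4],np.hypot(*v).round(3),"red by steel",((np.degrees(np.arctan2(v[1],v[0]))+240)%120+0).round(1),"(goal %.1f)"%(256%120))
E
python3 w.py e
```

```text
red [([316, 241, 7, 26, 110], [319.5, 254.4])]
red arm angle 249.9 rmax 0.125 goal 256
[ 0.50106626 -0.14446737  0.22573223]
[0.032, 0.01, -0.002]
[0.024, 0.007, -0.002]
[0.015, 0.004, -0.002]
[0.006, 0.001, -0.002]
[-0.003, -0.0, -0.002]
[-0.012, -0.001, -0.002]
[-0.021, -0.001, -0.002]
[288.4, 143.6] 26 0.119 red by steel 10.3 (goal 16.0)
[267.6, 203.7] 27 0.119 red by steel 10.1 (goal 16.0)
[311.7, 222.1] 7 0.146 red by steel 79.4 (goal 16.0)
```

Run:
```python
from h import *
H=np.array([.5562,-.055])
for n,u,v,z in(("side",327.1,266,.094),("side",327.1,287,.005),("top",339.6,188.9,.05),("top",339.6,188.9,.094)):
    d=ray(n,u,v,z)[:2]-H; print(n,z,np.hypot(*d),np.degrees(np.arctan2(d[1],d[0]))%360)
```

```text
side 0.094 0.1448760675291842 258.38954364783916
side 0.005 0.15020780936667666 259.921862847956
top 0.05 0.1447847153977245 257.9705752113288
top 0.094 0.14085724082379716 255.3901902208333
```

The mark is at about 257° and the arm at 250°, so I'll push 7° more (13 mm) and then back off.

Request:
{"op": "apply_moves", "data": {"motion": [{"tx": -0.005, "ty": 0, "tz": 0, "rx": 0, "ry": 0, "rz": 0, "hand": 255}, {"tx": -0.009, "ty": -0.001, "tz": 0, "rx": 0, "ry": 0, "rz": 0, "hand": 255}, {"tx": -0.013, "ty": -0.001, "tz": 0, "rx": 0, "ry": 0, "rz": 0, "hand": 255}, {"tx": -0.013, "ty": -0.001, "tz": 0, "rx": 0, "ry": 0, "rz": 0, "hand": 255}, {"tx": -0.013, "ty": -0.001, "tz": 0, "rx": 0, "ry": 0, "rz": 0, "hand": 255}, {"tx": 0.02, "ty": 0, "tz": 0, "rx": 0, "ry": 0, "rz": 0, "hand": 255}, {"tx": 0.02, "ty": 0, "tz": 0, "rx": 0, "ry": 0, "rz": 0, "hand": 255}, {"tx": 0.02, "ty": 0, "tz": 0, "rx": 0, "ry": 0, "rz": 0, "hand": 255}, {"tx": 0.02, "ty": 0, "tz": 0, "rx": 0, "ry": 0, "rz": 0, "hand": 255}]}}

```text
time_s: 7.9
tcp_pos: [0.4835, -0.1371, 0.2263]
tcp_rot: [0.621, 3.078, -0.001]
ft_force: [0.2, 0.4, 0.2]
finger_gap: -0.001
finger_force: 0.0
```

```bash
python3 w.py f
```

```text
red [([319, 238, 9, 28, 132], [322.2, 251.4])]
red arm angle 256.7 rmax 0.121 goal 256
[ 0.48328208 -0.13693775  0.22601184]
[0.013, 0.01, -0.002]
[0.004, 0.007, -0.002]
[-0.004, 0.003, -0.002]
[-0.013, 0.001, -0.002]
[-0.022, -0.0, -0.002]
[-0.031, -0.001, -0.002]
[-0.041, -0.001, -0.002]
[284.4, 144.6] 26 0.119 red by steel 16.7 (goal 16.0)
[270.4, 206.7] 29 0.119 red by steel 16.4 (goal 16.0)
[325.4, 213.1] 9 0.144 red by steel 100.2 (goal 16.0)
[319.6, 217.9] 8 0.145 red by steel 90.6 (goal 16.0)
```

View pics/f.png

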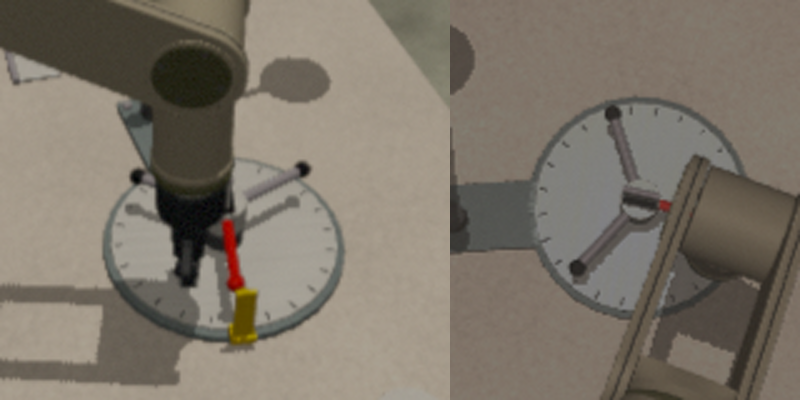

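The red arm now points at the yellow tab, at 256.5° against about 257°. Next I'll rise and go round to the far side of the magnifier arm.

Request:
{"op": "apply_moves", "data": {"motion": [{"tx": 0, "ty": 0, "tz": -0.06, "rx": 0, "ry": 0, "rz": 0, "hand": 255}, {"tx": 0, "ty": 0, "tz": -0.12, "rx": 0, "ry": 0, "rz": 0, "hand": 255}, {"tx": 0, "ty": 0, "tz": -0.18, "rx": 0, "ry": 0, "rz": 0, "hand": 255}, {"tx": 0, "ty": 0, "tz": -0.24, "rx": 0, "ry": 0, "rz": 0, "hand": 255}, {"tx": 0, "ty": 0, "tz": -0.27, "rx": 0, "ry": 0, "rz": 0, "hand": 255}, {"tx": 0, "ty": 0, "tz": -0.27, "rx": 0, "ry": 0, "rz": 0, "hand": 255}, {"tx": 0.005, "ty": 0.06, "tz": -0.27, "rx": 0, "ry": 0, "rz": 0, "hand": 255}, {"tx": 0.01, "ty": 0.12, "tz": -0.27, "rx": 0, "ry": 0, "rz": 0, "hand": 255}, {"tx": 0.016, "ty": 0.18, "tz": -0.27, "rx": 0, "ry": 0, "rz": 0, "hand": 255}, {"tx": 0.022, "ty": 0.24, "tz": -0.27, "rx": 0, "ry": 0, "rz": 0, "hand": 255}, {"tx": 0.027, "ty": 0.3, "tz": -0.27, "rx": 0, "ry": 0, "rz": 0, "hand": 255}, {"tx": 0.032, "ty": 0.36, "tz": -0.27, "rx": 0, "ry": 0, "rz": 0, "hand": 255}, {"tx": 0.038, "ty": 0.421, "tz": -0.27, "rx": 0, "ry": 0, "rz": 0, "hand": 255}, {"tx": 0.038, "ty": 0.421, "tz": -0.27, "rx": 0, "ry": 0, "rz": 0, "hand": 255}, {"tx": 0.038, "ty": 0.421, "tz": -0.27, "rx": 0, "ry": 0, "rz": 0, "hand": 255}]}}

```text
time_s: 9.93
tcp_pos: [0.6108, 0.2663, 0.4936]
tcp_rot: [-0.619, -3.078, 0.003]
ft_force: [-0.1, -0.6, -0.1]
finger_gap: 0.003
finger_force: 0.0
```

```bash
python3 w.py g | grep -E "red"
python3 - <<'E'
from h import *
cv2.imwrite("pics/h.png",np.hstack([cv2.resize(grab_frame(n)[...,::-1],(400,300)) for n in("wrist","side")]))
s=sensors.get_state(); print(s["time_s"],s["tcp_pos"])
P=np.array([.5431,.193])
rows([(*(P+.1*np.array([np.cos(t),np.sin(t)])),.338) for t in np.radians(range(47,-84,-10))])
E
```

```text
red [([319, 238, 8, 28, 132], [322.1, 251.6])]
red arm angle 256.6 rmax 0.121 goal 256
[284.5, 144.9] 23 0.118 red by steel 16.7 (goal 16.0)
[295.1, 180.4] 28 0.004 red by steel 28.4 (goal 16.0)
[270.3, 206.7] 28 0.12 red by steel 16.3 (goal 16.0)
10.175 [0.61076635 0.26488381 0.49643908]
[0.0, 0.001, 0.158]
[-0.016, -0.006, 0.158]
[-0.03, -0.016, 0.158]
[-0.042, -0.029, 0.158]
[-0.052, -0.043, 0.158]
[-0.06, -0.059, 0.158]
[-0.064, -0.075, 0.158]
[-0.065, -0.093, 0.158]
[-0.064, -0.11, 0.158]
[-0.059, -0.127, 0.158]
[-0.052, -0.143, 0.158]
[-0.042, -0.157, 0.158]
[-0.03, -0.169, 0.158]
[-0.015, -0.179, 0.158]
```

View pics/h.png

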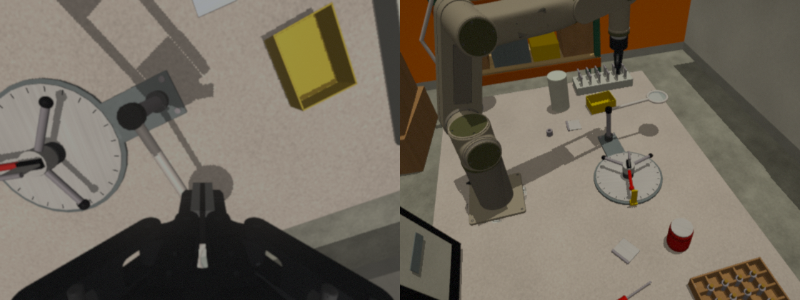

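The wheel still sits on its mark. The wrist view shows the white arm to the left of the fingers; by calculation the tip is 64 mm off it, on its far side. I'll descend and push clockwise.

Request:
{"op": "apply_moves", "data": {"motion": [{"tx": 0, "ty": 0.001, "tz": 0.06, "rx": 0, "ry": 0, "rz": 0, "hand": 255}, {"tx": 0, "ty": 0.001, "tz": 0.12, "rx": 0, "ry": 0, "rz": 0, "hand": 255}, {"tx": 0, "ty": 0.001, "tz": 0.158, "rx": 0, "ry": 0, "rz": 0, "hand": 255}, {"tx": 0, "ty": 0.001, "tz": 0.158, "rx": 0, "ry": 0, "rz": 0, "hand": 255}, {"tx": 0, "ty": 0.001, "tz": 0.158, "rx": 0, "ry": 0, "rz": 0, "hand": 255}, {"tx": -0.016, "ty": -0.006, "tz": 0.158, "rx": 0, "ry": 0, "rz": 0, "hand": 255}, {"tx": -0.03, "ty": -0.016, "tz": 0.158, "rx": 0, "ry": 0, "rz": 0, "hand": 255}, {"tx": -0.042, "ty": -0.029, "tz": 0.158, "rx": 0, "ry": 0, "rz": 0, "hand": 255}, {"tx": -0.052, "ty": -0.043, "tz": 0.158, "rx": 0, "ry": 0, "rz": 0, "hand": 255}, {"tx": -0.06, "ty": -0.059, "tz": 0.158, "rx": 0, "ry": 0, "rz": 0, "hand": 255}, {"tx": -0.064, "ty": -0.075, "tz": 0.158, "rx": 0, "ry": 0, "rz": 0, "hand": 255}, {"tx": -0.065, "ty": -0.093, "tz": 0.158, "rx": 0, "ry": 0, "rz": 0, "hand": 255}, {"tx": -0.064, "ty": -0.11, "tz": 0.158, "rx": 0, "ry": 0, "rz": 0, "hand": 255}, {"tx": -0.059, "ty": -0.127, "tz": 0.158, "rx": 0, "ry": 0, "rz": 0, "hand": 255}, {"tx": -0.059, "ty": -0.127, "tz": 0.158, "rx": 0, "ry": 0, "rz": 0, "hand": 255}, {"tx": -0.059, "ty": -0.127, "tz": 0.158, "rx": 0, "ry": 0, "rz": 0, "hand": 255}]}}

```text
time_s: 12.18
tcp_pos: [0.616, 0.1261, 0.3379]
tcp_rot: [0.621, 3.079, -0.0]
ft_force: [-0.0, 0.3, 0.4]
finger_gap: -0.003
finger_force: 0.0
```

Run:
```python
from h import *
cv2.imwrite("pics/i.png",np.hstack([cv2.resize(grab_frame(n)[...,::-1],(400,300)) for n in("top","side")]))
s=sensors.get_state(); print(s["time_s"],s["tcp_pos"],s["ft_force"])
P=np.array([.5431,.193])
rows([(*(P+.1*np.array([np.cos(t),np.sin(t)])),.338) for t in np.radians(range(-43,-84,-4))])
```

```text
12.275 [0.61613251 0.1264668  0.33775805] [ 0.74314546 -0.2654892   0.63510679]
[-0.001, -0.001, -0.0]
[0.002, -0.008, -0.0]
[0.005, -0.014, -0.0]
[0.008, -0.02, -0.0]
[0.012, -0.026, -0.0]
[0.017, -0.032, -0.0]
[0.021, -0.037, -0.0]
[0.026, -0.042, -0.0]
[0.032, -0.046, -0.0]
[0.037, -0.05, -0.0]
[0.043, -0.054, -0.0]
```

View pics/i.png

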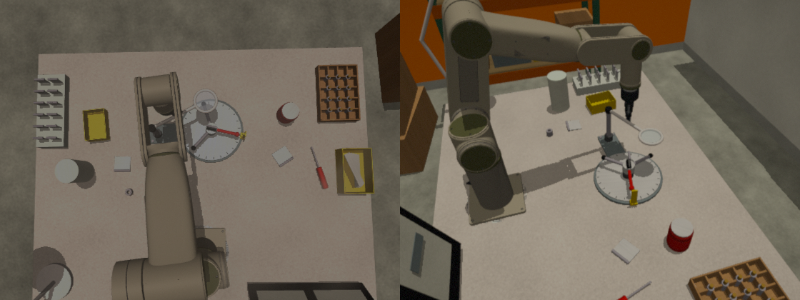

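The lens now appears near (206,100) in the left half, with the arm at about −55°, and the wheel is still on its mark. I'll continue more slowly.

Request:
{"op": "apply_moves", "data": {"motion": [{"tx": 0.002, "ty": -0.008, "tz": 0, "rx": 0, "ry": 0, "rz": 0, "hand": 255}, {"tx": 0.005, "ty": -0.014, "tz": 0, "rx": 0, "ry": 0, "rz": 0, "hand": 255}, {"tx": 0.008, "ty": -0.02, "tz": 0, "rx": 0, "ry": 0, "rz": 0, "hand": 255}, {"tx": 0.012, "ty": -0.026, "tz": 0, "rx": 0, "ry": 0, "rz": 0, "hand": 255}, {"tx": 0.017, "ty": -0.032, "tz": 0, "rx": 0, "ry": 0, "rz": 0, "hand": 255}, {"tx": 0.021, "ty": -0.037, "tz": 0, "rx": 0, "ry": 0, "rz": 0, "hand": 255}, {"tx": 0.021, "ty": -0.037, "tz": 0, "rx": 0, "ry": 0, "rz": 0, "hand": 255}]}}

```text
time_s: 13.15
tcp_pos: [0.5818, 0.0999, 0.3377]
tcp_rot: [-0.621, -3.079, 0.001]
ft_force: [0.3, 0.6, -0.0]
finger_gap: -0.004
finger_force: 0.0
```

```bash
cat > l.py <<'E'
from h import *
im=grab_frame("side"); P=np.array([.5431,.193])
# white rim/arm minus nothing: bright low-sat pixels near lens
c,k=blobs(im,(0,0,150),(180,40,255),(285,130,400,260),20); print(c)
P2=np.array([ray("side",x,y,.19)[:2] for y,x in zip(*np.nonzero(k))]); d=P2-P; r=np.hypot(*d.T)
a=np.degrees(np.arctan2(d[:,1],d[:,0])); o=(r>.06)&(r<.32)
print("arm/lens angle",np.median(a[o]),"goal -87",o.sum())
s=sensors.get_state(); print(s["time_s"],s["tcp_pos"],s["ft_force"])
rows([(*(P+.1*np.array([np.cos(t),np.sin(t)])),.338) for t in np.radians(range(-67,-84,-2))])
cv2.imwrite("pics/l.png",cv2.resize(im[130:310,220:420,::-1],(600,540),interpolation=2))
E
python3 l.py
```

```text
[([310, 130, 82, 83, 1730], [342.6, 176.6]), ([327, 132, 8, 8, 23], [329.7, 135.8]), ([328, 138, 11, 10, 39], [333.2, 142.1]), ([330, 147, 9, 9, 28], [334.3, 151.2]), ([294, 153, 11, 7, 25], [299.0, 156.1]), ([324, 157, 8, 7, 22], [328.0, 160.3]), ([285, 162, 3, 11, 20], [285.9, 167.4]), ([299, 179, 16, 17, 80], [306.6, 186.0]), ([366, 187, 9, 6, 20], [370.5, 189.4]), ([374, 191, 11, 18, 56], [378.8, 201.5]), ([348, 192, 27, 30, 256], [360.5, 207.1]), ([386, 199, 11, 10, 42], [390.0, 203.7]), ([388, 203, 12, 22, 62], [394.9, 215.7]), ([374, 209, 9, 8, 21], [377.9, 213.0]), ([383, 209, 11, 9, 27], [387.9, 212.7]), ([308, 215, 10, 11, 75], [313.0, 220.2]), ([323, 216, 17, 10, 100], [329.3, 219.9]), ([361, 217, 15, 16, 50], [369.5, 225.7]), ([329, 223, 22, 14, 101], [338.6, 229.5]), ([357, 223, 10, 6, 21], [361.1, 224.9]), ([377, 227, 13, 15, 29], [382.6, 233.7]), ([327, 228, 37, 32, 737], [348.0, 246.7]), ([366, 230, 13, 10, 37], [371.8, 234.9]), ([385, 230, 15, 30, 152], [392.3, 244.0]), ([295, 232, 13, 7, 49], [302.4, 235.1]), ([285, 238, 30, 22, 388], [294.3, 250.4])]Traceback (most recent call last):
  File "l.py", line 5, in <module>
    P2=np.array([ray("side",x,y,.19)[:2] for y,x in zip(*np.nonzero(k))]); d=P2-P; r=np.hypot(*d.T)
                 ~~~^^^^^^^^^^^^^^^^
  File "h.py", line 4, in ray
    c=c or camera_info(n); f=210/np.tan(np.radians(c["fovy"]/2)); R=np.array(c["R"]);t=np.array(c["t"])
           ~~~~~~~~~~~^^^
ValueError: time passes only in moves, steps and waits
```

The picture budget is used up, so I'll feel for the stop by force from here, in small steps.

Request:
{"op": "apply_moves", "data": {"motion": [{"tx": 0.003, "ty": -0.003, "tz": 0, "rx": 0, "ry": 0, "rz": 0, "hand": 255}, {"tx": 0.005, "ty": -0.005, "tz": 0, "rx": 0, "ry": 0, "rz": 0, "hand": 255}, {"tx": 0.005, "ty": -0.005, "tz": 0, "rx": 0, "ry": 0, "rz": 0, "hand": 255}]}}

```text
time_s: 13.58
tcp_pos: [0.5756, 0.0975, 0.3377]
tcp_rot: [-0.621, -3.079, 0.0]
ft_force: [-0.2, -0.2, -0.5]
finger_gap: 0.001
finger_force: 0.1
```

```bash
cat > l.py <<'E'
from h import *
im=grab_frame("top"); P=np.array([.5431,.193]); H=np.array([.5562,-.055])
g=cv2.cvtColor(im,cv2.COLOR_RGB2GRAY)[100:240,200:360]
g=cv2.resize(g,None,fx=3,fy=3,interpolation=2)
c=cv2.HoughCircles(g,cv2.HOUGH_GRADIENT,1,20,param1=80,param2=18,minRadius=48,maxRadius=64)
for u,v,r in (c[0][:4] if c is not None else []):
    X=ray("top",u/3+200-.33,v/3+100-.33,.19)[:2]-P; print("circle r",r/3,np.hypot(*X).round(3),np.degrees(np.arctan2(X[1],X[0])).round(1),"goal r .25, -87")
s=sensors.get_state(); p=s["tcp_pos"]; print(s["time_s"],p,s["ft_force"],"pusher",np.degrees(np.arctan2(p[1]-P[1],p[0]-P[0])))
rows([(*(P+.1*np.array([np.cos(t),np.sin(t)])),.338) for t in np.radians(range(-71,-82,-2))])
E
python3 l.py
```

```text
circle r 17.4 0.247 -84.3 goal r .25, -87
13.625 [0.57561655 0.09751685 0.33763828] [ 0.08162409  0.39175851 -0.33197089] pusher -71.19385308914858
[0.0, 0.001, -0.0]
[0.003, -0.001, -0.0]
[0.006, -0.004, -0.0]
[0.008, -0.006, -0.0]
[0.011, -0.008, -0.0]
[0.014, -0.01, -0.0]
```

The lens centre is at −84.3° with r = 0.247, close to the stop at −87°. I'll take a few more millimetres.

Request:
{"op": "apply_moves", "data": {"motion": [{"tx": 0.002, "ty": -0.002, "tz": 0, "rx": 0, "ry": 0, "rz": 0, "hand": 255}, {"tx": 0.004, "ty": -0.003, "tz": 0, "rx": 0, "ry": 0, "rz": 0, "hand": 255}, {"tx": 0.004, "ty": -0.003, "tz": 0, "rx": 0, "ry": 0, "rz": 0, "hand": 255}]}}

```text
time_s: 14.0
tcp_pos: [0.5708, 0.0964, 0.3378]
tcp_rot: [0.621, 3.079, 0.0]
ft_force: [1.8, 0.1, -0.1]
finger_gap: -0.001
finger_force: 0.7
```

```bash
python3 l.py
```

```text
circle r 18.133333 0.247 -87.3 goal r .25, -87
circle r 17.1 0.301 -102.1 goal r .25, -87
14.05 [0.57083467 0.09635139 0.33772995] [ 0.98460171  0.54293951 -0.04498841] pusher -73.98842927833472
[-0.004, 0.004, -0.0]
[-0.001, 0.002, -0.0]
[0.002, -0.001, -0.0]
[0.005, -0.003, -0.0]
[0.007, -0.005, -0.0]
[0.01, -0.007, -0.0]
```

One more nudge should confirm the stop by a rise in force.

Request:
{"op": "apply_moves", "data": {"motion": [{"tx": 0.002, "ty": -0.001, "tz": 0, "rx": 0, "ry": 0, "rz": 0, "hand": 255}, {"tx": 0.003, "ty": -0.002, "tz": 0, "rx": 0, "ry": 0, "rz": 0, "hand": 255}, {"tx": 0.003, "ty": -0.002, "tz": 0, "rx": 0, "ry": 0, "rz": 0, "hand": 255}]}}

```text
time_s: 14.42
tcp_pos: [0.569, 0.096, 0.3381]
tcp_rot: [0.62, 3.074, 0.004]
ft_force: [17.3, 4.6, -8.3]
finger_gap: -0.003
finger_force: 8.6
```

```bash
python3 l.py
```

```text
circle r 16.666666 0.248 -87.0 goal r .25, -87
14.475 [0.56898514 0.09602188 0.33814593] [16.90241095  3.95602133 -7.3345816 ] pusher -75.05517661279269
[-0.005, 0.005, 0.0]
[-0.003, 0.003, 0.0]
[0.0, 0.0, 0.0]
[0.003, -0.002, 0.0]
[0.006, -0.004, 0.0]
[0.009, -0.006, 0.0]
```

Force jumped to 17 N, so the arm is at its stop. I'll back off (+x, away from the arm), then rise.

Request:
{"op": "apply_moves", "data": {"motion": [{"tx": -0.006, "ty": 0.004, "tz": 0, "rx": 0, "ry": 0, "rz": 0, "hand": 255}, {"tx": -0.02, "ty": 0.014, "tz": 0, "rx": 0, "ry": 0, "rz": 0, "hand": 255}, {"tx": -0.04, "ty": 0.03, "tz": 0, "rx": 0, "ry": 0, "rz": 0, "hand": 255}, {"tx": -0.04, "ty": 0.03, "tz": 0, "rx": 0, "ry": 0, "rz": 0, "hand": 255}, {"tx": -0.04, "ty": 0.03, "tz": -0.06, "rx": 0, "ry": 0, "rz": 0, "hand": 255}, {"tx": -0.04, "ty": 0.03, "tz": -0.12, "rx": 0, "ry": 0, "rz": 0, "hand": 255}, {"tx": -0.04, "ty": 0.03, "tz": -0.15, "rx": 0, "ry": 0, "rz": 0, "hand": 255}, {"tx": -0.04, "ty": 0.03, "tz": -0.15, "rx": 0, "ry": 0, "rz": 0, "hand": 255}, {"tx": -0.04, "ty": 0.03, "tz": -0.15, "rx": 0, "ry": 0, "rz": 0, "hand": 255}, {"tx": -0.04, "ty": 0.03, "tz": -0.15, "rx": 0, "ry": 0, "rz": 0, "hand": 255}]}}

```text
time_s: 15.72
tcp_pos: [0.6155, 0.1078, 0.4853]
tcp_rot: [-0.62, -3.076, 0.002]
ft_force: [-0.3, -0.3, 0.0]
finger_gap: -0.004
finger_force: 0.0
```

```bash
python3 l.py; python3 w.py z | grep red
```

```text
circle r 17.466667 0.25 -87.1 goal r .25, -87
15.775 [0.61555317 0.10778402 0.48555852] [ 0.03318549  0.49651064 -0.96830969] pusher -49.62781898216775
[0.033, -0.024, 0.148]
[0.035, -0.026, 0.148]
[0.038, -0.028, 0.148]
[0.041, -0.03, 0.148]
[0.044, -0.032, 0.148]
[0.047, -0.034, 0.148]
red [([319, 238, 9, 28, 134], [322.2, 251.8])]
red arm angle 256.7 rmax 0.121 goal 256
[245.1, 145.9] 11 0.197 red by steel 55.2 (goal 16.0)
[284.4, 144.6] 26 0.119 red by steel 16.7 (goal 16.0)
[257.2, 147.4] 11 0.162 red by steel 48.9 (goal 16.0)
[260.1, 176.7] 7 0.115 red by steel 84.6 (goal 16.0)
[246.8, 185.7] 34 0.158 red by steel 96.4 (goal 16.0)
[261.6, 189.9] 20 0.114 red by steel 106.2 (goal 16.0)
[248.1, 194.8] 13 0.16 red by steel 107.0 (goal 16.0)
[263.1, 203.9] 9 0.131 red by steel 6.1 (goal 16.0)
[270.5, 206.4] 33 0.118 red by steel 16.2 (goal 16.0)
[249.5, 216.1] 23 0.189 red by steel 7.7 (goal 16.0)
[260.1, 222.7] 9 0.18 red by steel 19.8 (goal 16.0)
```

```bash
python3 -c "
from rig import manip
print(manip.close_job())"
```

```text
the job is handed in; nothing more can be done
None
```

I handed the job in at about 16 s: the red arm is on the yellow mark (256.6° against about 257° measured), the magnifier arm is against its stop with the lens over the fin, and the gripper is clear. I saw no contact with the fin or lens and no bystander moved in the views I took, but I did not measure the bystanders afterwards, and the hand-in gave no verdict.

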